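# Draw the spring clip from the weight post

## Robot

A 6-joint arm with a two-finger parallel gripper is mounted at the origin on a cart in front of the work surface, level with it; the furniture and walls round the work are solid. World frame = base frame: x ahead of the robot, y to its left, z up, the work surface at z = 0. Lengths are in mm, angles in rad, forces in N, time in s.
With the tool pointing down it reaches from about 350 to 975 mm from the base axis. Payload 7.1 kg.
Tool frame: the origin (TCP) lies at the very end of the fingers, on their centre line; the grasp point (between the pads) lies 19 mm behind it (ctrl.grip_point_offset is the distance from the TCP to the grasp point, in mm); x points along the fingers, y is the direction in which the jaws open and shut, and the axes are right-handed (so a half turn about x gives the same grasp; the last joint's range is limited). The gripper opens to 88 mm and grips with 3 to 60 N. Pads are 20 mm wide; open, the fingers measure 115 mm over their backs; the gripper's body (75 mm by 178 mm) begins 61 mm behind the grasp point.
Start: joints at [-1.12, 0.423, 1.63, -0, 1.089, -0.019], TCP at [282.956, -557.262, 222.675] pointing down, gripper open.
Joint ranges: [-3, 3], [-0.9, 2.11], [0.09, 2.58], [-1.31, 4.45], [0.11, 2.69], [-2.54, 2.54]. Speed limits (rad/s): [2.39, 2.39, 3.01, 3.14, 3.14, 3.14].

## Interface

Orientations are given as a rotation vector (axis times angle).
In Python, from workcell import ctrl, vision, workorder gives the robot as it stands.
- The arm moves only by the shell command python3 -m crank 'ROWS'. ROWS is JSON, a list of rows, each a list of 3 entries, a list of its own where there are three numbers: the shift along the tool's x, y, z in m, then the turn, a rotation vector about the tool's x, y, z in rad, then the finger opening in m, from 0 to 0.0878. In form: [[[dx, dy, dz], [wx, wy, wz], jaw], ...]. A call has exactly 8 rows; each row shifts and turns the commanded pose from where the row before left it, along the tool's axes as they then stand; what a row does not reach is not made up. A row lasts 1/12 s, in which the tool goes at most 41.7 mm and 7.16 degrees, less where a joint would pass 70% of its speed; a pose out of reach is approached as far as the arm can. A call with a gripper value outside its range is refused whole. The fingers move at their own pace and stop on an object; the grip force is fixed at half the most. Time passes only in rows, so rows that do not move let the fingers close, or fill a call up. It gives the time, the measured TCP pose, the force and the opening at its end, in the units of the state.
- ctrl.get_obs(): the state, without advancing time (a new reading comes with each control period).
- vision.get_image(name): name is "side" or "top"; returns a dict with "img" (400x640x3 uint8, blue, green, red), "mtx" (3x3 intrinsics, pixels), "rvec" (rotation vector, rad) and "tvec" (3), from world to camera coordinates, as OpenCV has them. Camera axes: x right, y down, z forward; pixel columns grow to the right and rows downward; lengths in mm; the calibration is good to about 2 mm. A picture is of the moment at which its call begins. There is no depth.
- workorder.close_job(): hands the job in, once; it reports no verdict.
The state is a dict: "t": time; "qpos": joint angles; "qvel": joint speeds; "joint_torque": joint torques, N m; "ee_pos": TCP position; "orientation": TCP orientation; "ft_force": force on the tool from outside, world axes, zero at the start; "moment": the same for the moment, N m; "width": finger opening in mm.
Only numpy, scipy, OpenCV 4.12 (cv2) and the standard library are available. Lean on these libraries where they do the work, as an engineer would, in place of code of your own. Each camera call takes 0.05 s, during which the arm holds its last target.

## Task

Pull the spring clip sideways out of the post that carries the single wide brass weight, so that the weight can be taken off for weighing, and lay the clip down flat inside the shallow metal tray; do not drop it in. Leave the clip of the other post, with the slim stack of three weights, where it is.

Things in the scene. Friction and masses are not known exactly. Their poses are not given: they have to be found in the camera images.
- clip_loop (a point): Centre of the loop (31 mm across, 5 mm round steel wire) of the R-shaped spring clip in the post of the wide weight (one brass cylinder 72 mm across). It lies level, 58 mm above the worktop. +x points from here along the straight leg to the post, +z up. Grip the loop with fingers closing along y; below it is air down to the fixed base plate (100 mm square, 10 mm thick). Weighs about 40 g.
- clip_tip (a point): Free end of that clip's straight leg, 86 mm from the loop centre along +x; same axes. The leg crosses the upright post (16 mm thick, axis 62 mm from the loop centre, top 18 mm above the wire). On the +y side, within 17 mm, a springy leg hugs the post; pulled along -x it snaps off at a pull of about 3 to 5 N and after 45 mm the clip is free.
- other_clip_loop (a point): Loop centre of the equal clip in the other, equal post, which carries a slim stack of three brass discs, 42 mm across; same axes. It stays in its post.
- tray: Shallow open aluminium tray, fixed, 170 mm (its x) by 150 mm (its y), 14 mm high, walls and floor 3 mm thick. Origin at the centre of its underside, z up.

How it is judged:
By the outcome, as a careful person would: the job done as asked, in the order asked, and still so for the second after the job is handed in, with the robot touching nothing.
It also fails if it takes over 40 s, if anything falls off the work surface, if the arm or the gripper's body presses on something with over 40 N, if the wrist force passes 120 N, or if a joint passes its speed limit or range.

## Working session

There is one attempt and no reset: what is moved stays moved. The work goes in short steps, Python scripts to look and compute and a shell command to move; the robot and the scene stay as the last step left them, time stands still between calls to the robot, and variables do not carry over. Pictures are saved under pics/ and viewed, and the job is handed in when it is done.

```bash
mkdir -p pics; ls
python3 - <<'E'
from workcell import ctrl, vision
import cv2
print(ctrl.get_obs())
for n in("side","top"):
    d=vision.get_image(n); cv2.imwrite(f"pics/{n}0.png",d["img"]); print(n,d["mtx"],d["rvec"],d["tvec"])
E
```

```text
pics
{'t': 0.0, 'qpos': array([-1.12001928e+00,  4.23839504e-01,  1.63067493e+00,  1.86159924e-05,
        1.08859325e+00, -1.89736150e-02]), 'qvel': array([ 0.00179527, -0.00044193,  0.00169596,  0.00104765,  0.00059706,
        0.00031312]), 'joint_torque': array([ 9.03591317e-04, -5.44632018e+01, -2.73662317e+01,  6.44252216e-02,
        2.29978259e-02, -1.34301322e-04]), 'ee_pos': array([ 282.71829537, -556.7857909 ,  221.9084495 ]), 'orientation': array([ 1.96006115,  0.47058721, -1.96068291]), 'ft_force': array([-0.34645204,  0.14874769, -0.27461956]), 'moment': array([ 0.00022363,  0.00366552, -0.05590014]), 'width': 88.04534096552112}
side [[404.96666995   0.         319.27162744]
 [  0.         404.96666995 194.21832233]
 [  0.           0.           1.        ]] [ 2.21983482  0.06660171 -0.02002045] [-566.37310821   32.23344145 1054.19501092]
top [[490.52523132   0.         316.63917378]
 [  0.         490.52523132 201.88213309]
 [  0.           0.           1.        ]] [ 2.1318978  -2.18671423  0.06442402] [  29.02112487  542.4987559  1118.98678011]
```

View pics/side0.png

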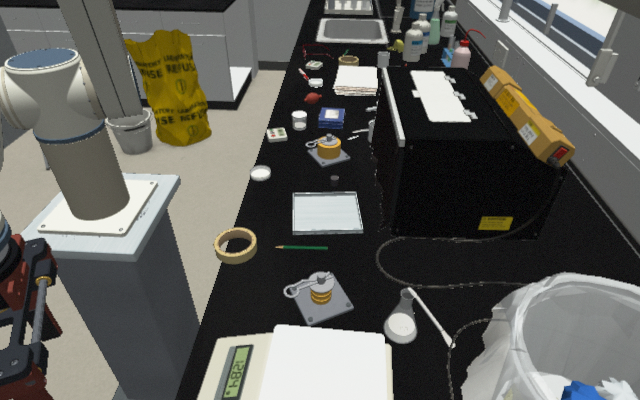

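View pics/top0.png

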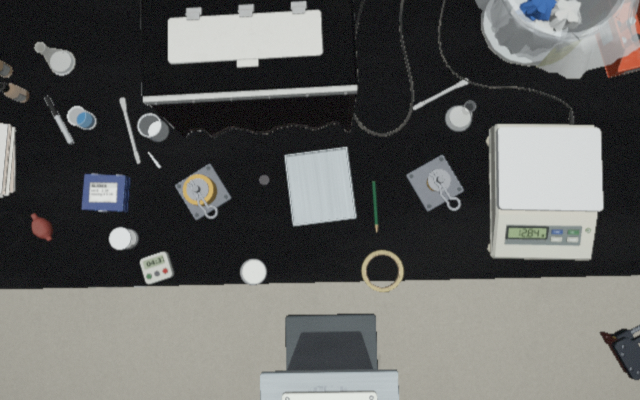

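The wide weight is at about (200,190) in the top view and (330,148) in the side view. The slim stack is at (437,182) top, and the tray at (320,187) top. I'll enlarge both views to see the clip.

Run:
```python
import cv2,numpy as np
t=cv2.imread("pics/top0.png")[155:235,165:245]; s=cv2.imread("pics/side0.png")[120:180,290:370]
f=lambda i,k:cv2.resize(i,None,fx=k,fy=k,interpolation=cv2.INTER_CUBIC)
a=f(t,7)[:560];cv2.imwrite("pics/tc.png",a);cv2.imwrite("pics/sc.png",f(s,8))
```

```text
(no output)
```

View pics/tc.png

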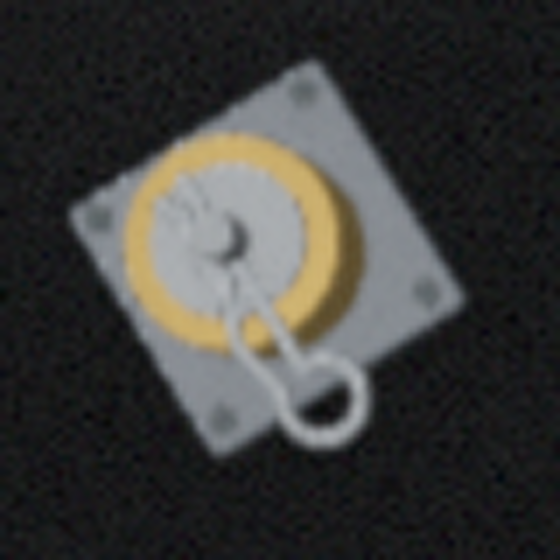

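View pics/sc.png

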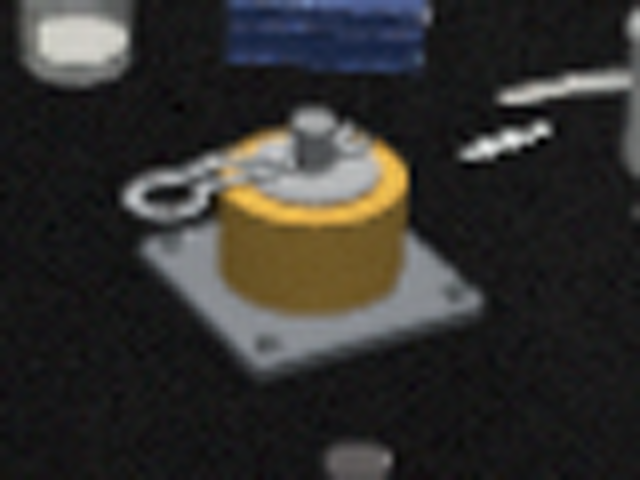

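```bash
cat > h.py <<'E'
import cv2,numpy as np
from workcell import vision
C={'side':None,'top':None}
def cam(n):
    if C[n] is None: C[n]=vision.get_image(n)
    return C[n]
def ray(n,u,v):
    d=cam(n);R=cv2.Rodrigues(d['rvec'])[0];t=np.array(d['tvec']).ravel()
    r=R.T@np.linalg.inv(d['mtx'])@np.array([u,v,1.]);return -R.T@t,r/np.linalg.norm(r)
def onz(n,u,v,z):
    o,r=ray(n,u,v);return o+r*(z-o[2])/r[2]
def tri(uvt,uvs):
    A=np.zeros((3,3));b=np.zeros(3)
    for n,p in(('top',uvt),('side',uvs)):
        o,r=ray(n,*p);P=np.eye(3)-np.outer(r,r);A+=P;b+=P@o
    return np.linalg.solve(A,b)
def proj(n,p):
    d=cam(n);return cv2.projectPoints(np.array([p],float),d['rvec'],d['tvec'],d['mtx'],None)[0].ravel()
E
python3 - <<'E'
from h import *
np.set_printoptions(precision=1,suppress=True)
ct=lambda x,y:(165+(x+.5)/7-.5,155+(y+.5)/7-.5)
cs=lambda x,y:(290+(x+.5)/8-.5,120+(y+.5)/8-.5)
print("loop top z58",onz('top',*ct(322,398),58),"side",onz('side',*cs(170,193),58),tri(ct(322,398),cs(170,193)))
print("posttop z76",onz('top',*ct(212,228),76),"side",onz('side',*cs(315,118),76))
print("plate",[onz('top',*ct(*p),10) for p in((315,58),(468,297),(220,458),(68,212))])
L=onz('top',*ct(322,398),58);P=onz('top',*ct(212,228),76);print(np.linalg.norm((P-L)[:2]),np.degrees(np.arctan2(P[1]-L[1],P[0]-L[0])))
print("tray inner/top corner");
for n in('top',):
  im=cam(n)['img'];m=cv2.inRange(im,(120,120,120),(255,255,255));m[:140]=0;m[230:]=0;m[:,:275]=0;m[:,365:]=0
  c=max(cv2.findContours(m,0,2)[0],key=cv2.contourArea);r=cv2.minAreaRect(c);b=cv2.boxPoints(r);print(r,b)
  w=np.array([onz(n,*p,14) for p in b]);print(w,w.mean(0),np.linalg.norm(np.diff(w,axis=0),axis=1))
E
```

```text
loop top z58 [524.7 256.4  58. ] side [526.9 262.1  58. ] [525.9 255.7  61.4]
posttop z76 [579.1 287.3  76. ] side [579.6 290.6  76. ]
plate [array([645.3, 270.3,  10. ]), array([561.6, 218.2,  10. ]), array([509. , 303.3,  10. ]), array([594.5, 355.6,  10. ])]
62.57382846777493 29.640300565287106
tray inner/top corner
((319.7615661621094, 186.09231567382812), (72.06417846679688, 63.753849029541016), 82.87498474121094) [[283.7 154.3]
 [346.9 146.4]
 [355.9 217.9]
 [292.6 225.8]]
[[660.   91.4  14. ]
 [674.5 -59.5  14. ]
 [504.  -75.4  14. ]
 [489.2  73.4  14. ]] [581.9   7.5  14. ] [151.6 171.2 149.5]
```

```bash
cat >> h.py <<'E'
from workcell import ctrl
from scipy.spatial.transform import Rotation as Rn
np.set_printoptions(precision=4,suppress=True)
def st():
    o=ctrl.get_obs();return o,np.array(o['ee_pos']),Rn.from_rotvec(o['orientation']).as_matrix()
def togo(target,yaw):
    # yaw deg of clip +x; tool y along +-clip y; returns shift in current tool axes (m), options for turn about tool x
    o,p,R=st(); print('t',o['t'],'p',p,'F',o['ft_force'],'w',o['width'],'q',o['qpos'])
    print('toolshift m',R.T@(np.array(target)-p)/1000)
    for s in(1,-1):
        y=s*np.array([-np.sin(np.radians(yaw)),np.cos(np.radians(yaw)),0]);x=np.array([0,0,-1.]);Rd=np.c_[x,y,np.cross(x,y)]
        print('rotvec tool',Rn.from_matrix(R.T@Rd).as_rotvec(),'shift after turn',Rd.T@(np.array(target)-p)/1000)
E
python3 - <<'E'
from h import *
print(st()[2])
togo([525,256,150],30.5)
E
```

```text
[[-0.0004  0.4527 -0.8917]
 [ 0.0009 -0.8917 -0.4527]
 [-1.     -0.001  -0.    ]]
t 0.2 p [ 282.8242 -556.9692  222.1855] F [ 0.5612  1.1118 -0.8817] w 88.17547150468926 q [-1.12    0.4236  1.6304  0.      1.0886 -0.019 ]
toolshift m [ 0.0728 -0.6152 -0.584 ]
rotvec tool [3.0791 0.0015 0.0001] shift after turn [0.0722 0.5776 0.6213]
rotvec tool [-0.0625 -0.0001  0.001 ] shift after turn [ 0.0722 -0.5776 -0.6213]
```

```bash
python3 -m crank '[[[0,0,0],[-0.0625,0,0],0.087],[[0,-0.025,-0.027],[0,0,0],0.087],[[0,-0.025,-0.027],[0,0,0],0.087],[[0,-0.025,-0.027],[0,0,0],0.087],[[0,-0.025,-0.027],[0,0,0],0.087],[[0,-0.025,-0.027],[0,0,0],0.087],[[0,-0.025,-0.027],[0,0,0],0.087],[[0,-0.025,-0.027],[0,0,0],0.087]]'
python3 -m crank '[[[0,-0.025,-0.027],[0,0,0],0.087],[[0,-0.025,-0.027],[0,0,0],0.087],[[0,-0.025,-0.027],[0,0,0],0.087],[[0,-0.025,-0.027],[0,0,0],0.087],[[0,-0.025,-0.027],[0,0,0],0.087],[[0,-0.025,-0.027],[0,0,0],0.087],[[0,-0.025,-0.027],[0,0,0],0.087],[[0,-0.025,-0.027],[0,0,0],0.087]]'
python3 - <<'E'
from h import *
togo([525,256,120],30.5)
E
```

```text
t: 0.87
ee_pos: [357.1, -308.8, 222.7]
orientation: [1.922, 0.524, -1.922]
ft_force: [0.7, 0.3, -0.9]
width: 87.0
t: 1.53
ee_pos: [441.7, -26.8, 222.8]
orientation: [1.922, 0.524, -1.921]
ft_force: [-0.0, -0.2, -1.0]
width: 87.2
t 1.5333 p [441.7093 -26.7758 222.8454] F [-0.0073 -0.1772 -1.0382] w 87.16109586656255 q [-0.0874  0.151   2.0165 -0.      0.9737  0.9511]
toolshift m [ 0.1029 -0.2014 -0.2152]
rotvec tool [ 3.1416 -0.0004  0.0004] shift after turn [0.1028 0.2014 0.2153]
rotvec tool [-0.     -0.0003 -0.0002] shift after turn [ 0.1028 -0.2014 -0.2153]
```

```bash
python3 -m crank '[[[0,-0.029,-0.031],[0,0,0],0.087],[[0,-0.029,-0.031],[0,0,0],0.08],[[0,-0.029,-0.031],[0,0,0],0.07],[[0,-0.029,-0.031],[0,0,0],0.06],[[0.01,-0.029,-0.031],[0,0,0],0.06],[[0.02,-0.029,-0.031],[0,0,0],0.06],[[0.02,-0.027,-0.029],[0,0,0],0.06],[[0.02,0,0],[0,0,0],0.06]]'
python3 - <<'E'
from h import *
import cv2
togo([525,256,54.5],30.5)
t=cam('top')['img'][120:260,140:320];s=cam('side')['img'][80:190,260:400]
cv2.imwrite('pics/t1.png',cv2.resize(t,None,fx=4,fy=4,interpolation=2));cv2.imwrite('pics/s1.png',cv2.resize(s,None,fx=5,fy=5,interpolation=2))
E
```

```text
t: 2.2
ee_pos: [523.8, 247.9, 156.5]
orientation: [1.925, 0.529, -1.915]
ft_force: [0.2, -0.1, 0.6]
width: 60.3
t 2.2 p [523.7915 247.9425 156.4852] F [ 0.2472 -0.1433  0.5642] w 60.262405636286154 q [0.421  0.4393 1.7838 0.0013 0.9134 1.4551]
toolshift m [ 0.102  -0.0063 -0.0046]
rotvec tool [-3.138  -0.0008 -0.0082] shift after turn [0.102  0.0063 0.0051]
rotvec tool [ 0.0036 -0.0052  0.0005] shift after turn [ 0.102  -0.0063 -0.0051]
```

View pics/t1.png

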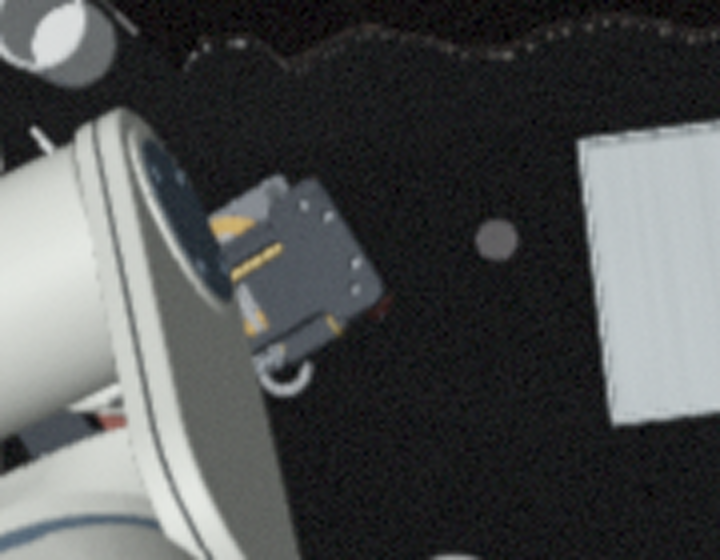

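View pics/s1.png

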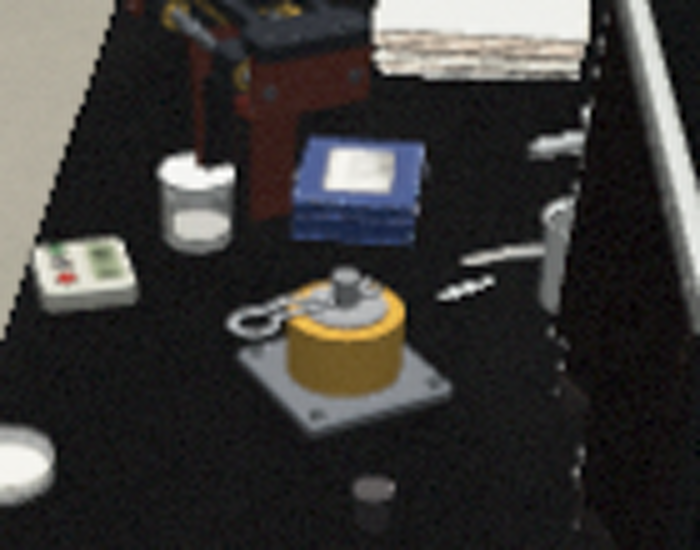

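```bash
python3 -m crank '[[[0.01,-0.006,-0.004],[0,0,0],0.06],[[0.015,0,0],[0,0,0],0.06],[[0.015,0,0],[0,0,0],0.06],[[0.01,0,0],[0,0,0],0.06],[[0.008,0,0],[0,0,0],0.06],[[0,0,0],[0,0,0],0.06],[[0,0,0],[0,0,0],0.06],[[0,0,0],[0,0,0],0.06]]'
python3 - <<'E'
from h import *
togo([525,256,54.5],30.5)
o,p,R=st()
for k in(-1,1):
  for n in('side',): print(k,(proj(n,p+R[:,1]*k*30)-[270,80])*6)
print((proj('side',[525,256,58])-[270,80])*6)
cv2.imwrite('pics/t2.png',cv2.resize(cam('top')['img'][150:250,150:270],None,fx=5,fy=5,interpolation=2));cv2.imwrite('pics/s2.png',cv2.resize(cam('side')['img'][80:180,270:390],None,fx=6,fy=6,interpolation=2))
E
```

```text
t: 2.97
ee_pos: [522.4, 249.2, 99.4]
orientation: [1.923, 0.524, -1.921]
ft_force: [0.6, 0.3, -0.7]
width: 60.0
t 2.9667 p [522.3721 249.2049  99.3827] F [ 0.5998  0.2752 -0.738 ] w 59.98182175578207 q [0.4246 0.5232 1.8106 0.     0.8066 1.4636]
toolshift m [ 0.0449 -0.0045 -0.0057]
rotvec tool [ 3.141  -0.0002  0.0019] shift after turn [0.0449 0.0045 0.0057]
rotvec tool [-0.0005 -0.0012 -0.0001] shift after turn [ 0.0449 -0.0045 -0.0057]
-1 [206.3091 293.9462]
1 [261.1136 348.1043]
[240.066  388.2312]
```

View pics/t2.png

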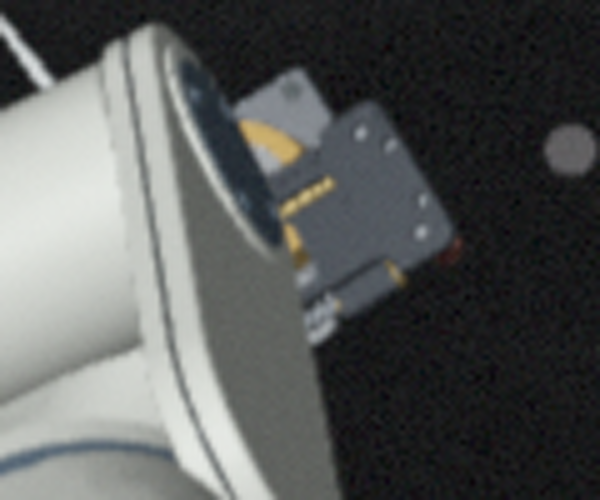

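View pics/s2.png

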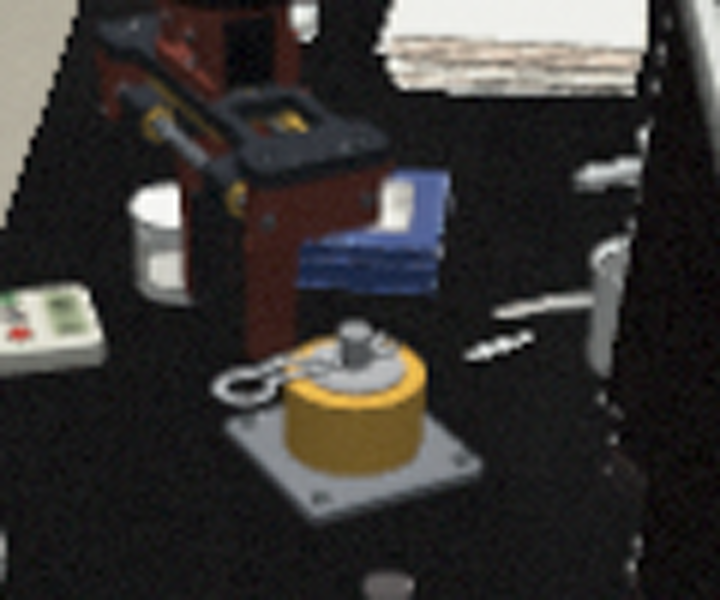

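```bash
python3 -m crank '[[[0,-0.006,-0.0075],[0,0,0],0.06],[[0.01,0,0],[0,0,0],0.06],[[0.01,0,0],[0,0,0],0.06],[[0.01,0,0],[0,0,0],0.06],[[0.01,0,0],[0,0,0],0.06],[[0.005,0,0],[0,0,0],0.06],[[0,0,0],[0,0,0],0.06],[[0,0,0],[0,0,0],0.06]]'
python3 - <<'E'
from h import *
togo([526,258,54.5],30.5)
cv2.imwrite('pics/t3.png',cv2.resize(cam('top')['img'][150:250,150:270],None,fx=5,fy=5,interpolation=2));cv2.imwrite('pics/s3.png',cv2.resize(cam('side')['img'][100:170,270:350],None,fx=8,fy=8,interpolation=2))
E
```

```text
t: 3.73
ee_pos: [524.8, 257.9, 52.9]
orientation: [1.92, 0.524, -1.923]
ft_force: [-0.1, 0.4, -0.1]
width: 60.0
t 3.7333 p [524.825  257.9182  52.8752] F [-0.0772  0.3602 -0.0713] w 59.96778954400552 q [ 0.4364  0.6042  1.8084 -0.      0.7303  1.475 ]
toolshift m [-0.0016  0.0005 -0.0011]
rotvec tool [ 3.1415  0.0002 -0.0021] shift after turn [-0.0016 -0.0005  0.0011]
rotvec tool [-0.0001  0.0014  0.0001] shift after turn [-0.0016  0.0005 -0.0011]
```

View pics/t3.png

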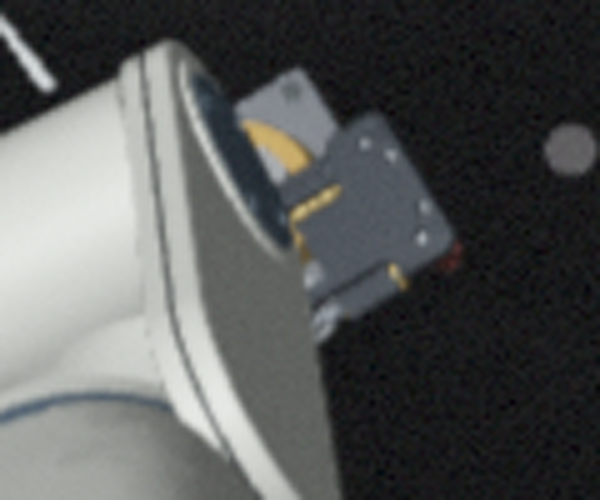

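View pics/s3.png

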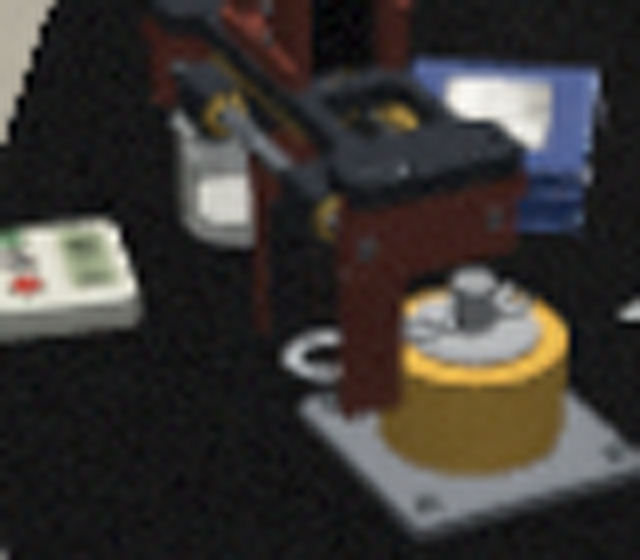

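```bash
python3 -m crank '[[[-0.001,0,-0.001],[0,0,0],0.045],[[0,0,0],[0,0,0],0.04],[[0,0,0],[0,0,0],0.036],[[0,0,0],[0,0,0],0.033],[[0,0,0],[0,0,0],0.03],[[0,0,0],[0,0,0],0.02],[[0,0,0],[0,0,0],0.01],[[0,0,0],[0,0,0],0.01]]'
python3 - <<'E'
from h import *
togo([526,258,54.5],30.5)
cv2.imwrite('pics/t4.png',cv2.resize(cam('top')['img'][150:250,150:270],None,fx=5,fy=5,interpolation=2));cv2.imwrite('pics/s4.png',cv2.resize(cam('side')['img'][100:170,270:350],None,fx=8,fy=8,interpolation=2))
E
```

```text
t: 4.5
ee_pos: [526.1, 258.7, 54.6]
orientation: [1.922, 0.524, -1.921]
ft_force: [0.2, -0.2, 0.9]
width: 28.7
t 4.5 p [526.0752 258.7443  54.6183] F [ 0.1609 -0.2403  0.9347] w 28.690951170527704 q [0.4368 0.6024 1.8057 0.0001 0.7333 1.4752]
toolshift m [0.0001 0.0006 0.0004]
rotvec tool [-3.1416 -0.0001 -0.0001] shift after turn [ 0.0001 -0.0006 -0.0004]
rotvec tool [ 0.     -0.0001  0.    ] shift after turn [0.0001 0.0006 0.0004]
```

View pics/s4.png

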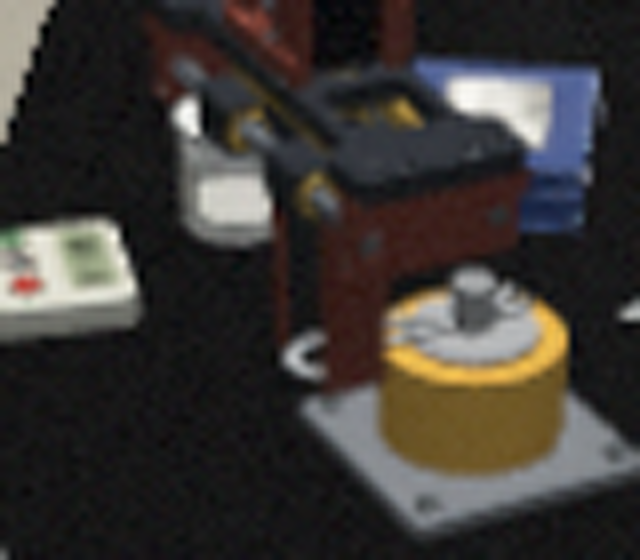

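Run:
```python
from h import *
o,p,R=st()
a=np.radians(30.5);x=np.array([np.cos(a),np.sin(a),0]);y=np.array([-np.sin(a),np.cos(a),0]);c=np.array([p[0],p[1],58.5])
im=cv2.resize(cam('side')['img'][100:170,270:350],None,fx=8,fy=8,interpolation=2)
S=lambda q:tuple(int(v) for v in ((proj('side',q)-[270,100]+.5)*8-.5))
for k in range(72):
    t=k*np.pi/36; cv2.circle(im,S(c+15.5*(x*np.cos(t)+y*np.sin(t))),1,(0,0,255),-1)
for s in(-1,1):
  for d in (-10,10): cv2.line(im,S(p+d*x+s*y*14.4),S(p+d*x+s*y*14.4+[0,0,30]),(0,255,0),1)
cv2.imwrite('pics/s5.png',im)
cv2.imwrite('pics/t5.png',cv2.resize(cam('top')['img'][160:240,160:260],None,fx=7,fy=7,interpolation=2))
```

```text
(no output)
```

View pics/s5.png

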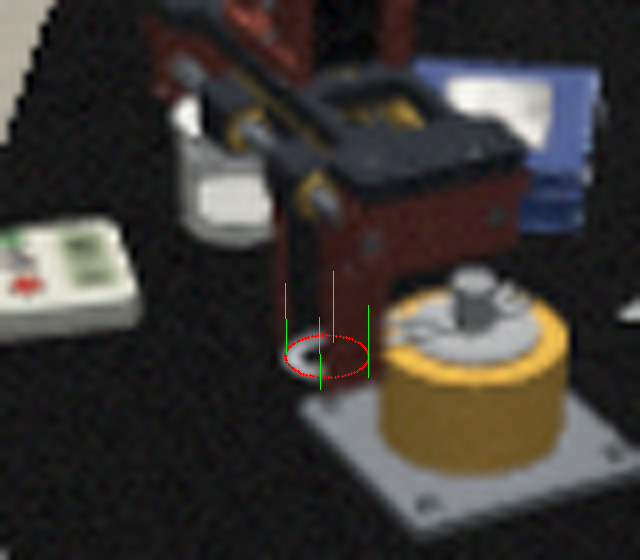

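View pics/t5.png

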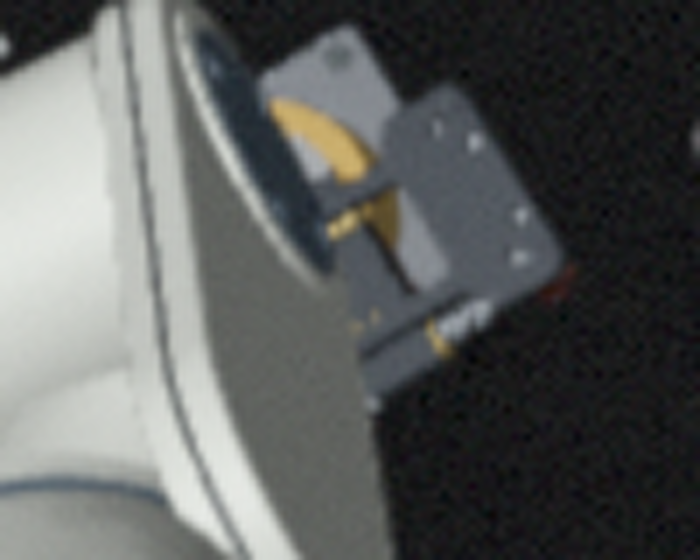

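The fingers hold the loop on its centre: the drawn 31 mm circle at (327,355) falls on the wire. Next I'll pull along -x of the clip, which is +z of the tool.

```bash
python3 -m crank '[[[0,0,0.003],[0,0,0],0.01],[[0,0,0.003],[0,0,0],0.01],[[0,0,0.003],[0,0,0],0.01],[[0,0,0.003],[0,0,0],0.01],[[0,0,0.003],[0,0,0],0.01],[[0,0,0.003],[0,0,0],0.01],[[0,0,0.003],[0,0,0],0.01],[[0,0,0],[0,0,0],0.01]]'
python3 - <<'E'
from h import *
togo([526,258,54.5],30.5)
cv2.imwrite('pics/s6.png',cv2.resize(cam('side')['img'][100:170,270:350],None,fx=8,fy=8,interpolation=2))
E
```

```text
t: 5.37
ee_pos: [506.6, 247.1, 54.3]
orientation: [1.919, 0.523, -1.924]
ft_force: [-0.8, -0.7, -0.1]
width: 29.0
t 5.3667 p [506.5694 247.1333  54.2637] F [-0.7588 -0.6674 -0.141 ] w 28.990611510074064 q [ 0.4329  0.5804  1.8555 -0.0002  0.708   1.4716]
toolshift m [-0.0003  0.0005 -0.0223]
rotvec tool [ 3.1415  0.0001 -0.0038] shift after turn [-0.0002 -0.0005  0.0223]
rotvec tool [-0.0001  0.0024  0.0001] shift after turn [-0.0002  0.0005 -0.0223]
```

View pics/s6.png

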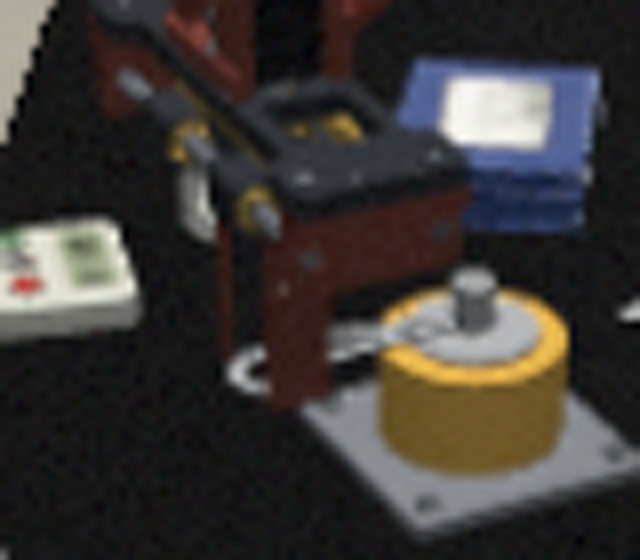

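The clip is coming out and the loop still sits in the fingers at (250,370). I'll keep pulling.

```bash
python3 -m crank '[[[0,0,0.006],[0,0,0],0.01],[[0,0,0.006],[0,0,0],0.01],[[0,0,0.006],[0,0,0],0.01],[[0,0,0.006],[0,0,0],0.01],[[0,0,0.006],[0,0,0],0.01],[[0,0,0.006],[0,0,0],0.01],[[0,0,0.004],[0,0,0],0.01],[[0,0,0],[0,0,0],0.01]]'
python3 - <<'E'
from h import *
togo([526,258,54.5],30.5)
cv2.imwrite('pics/s7.png',cv2.resize(cam('side')['img'][100:170,260:350],None,fx=8,fy=8,interpolation=2))
cv2.imwrite('pics/t7.png',cv2.resize(cam('top')['img'][160:240,160:260],None,fx=7,fy=7,interpolation=2))
E
```

```text
t: 6.08
ee_pos: [472.4, 227.1, 54.5]
orientation: [1.92, 0.524, -1.923]
ft_force: [-0.1, -0.5, -0.3]
width: 28.5
t 6.0833 p [472.4121 227.1454  54.501 ] F [-0.1218 -0.5159 -0.3424] w 28.529823800981166 q [0.4255 0.54   1.9444 0.     0.6584 1.464 ]
toolshift m [-0.0001  0.0006 -0.0618]
rotvec tool [ 3.1415  0.0002 -0.0018] shift after turn [ 0.     -0.0006  0.0618]
rotvec tool [-0.0001  0.0011  0.0001] shift after turn [ 0.      0.0006 -0.0618]
```

View pics/s7.png

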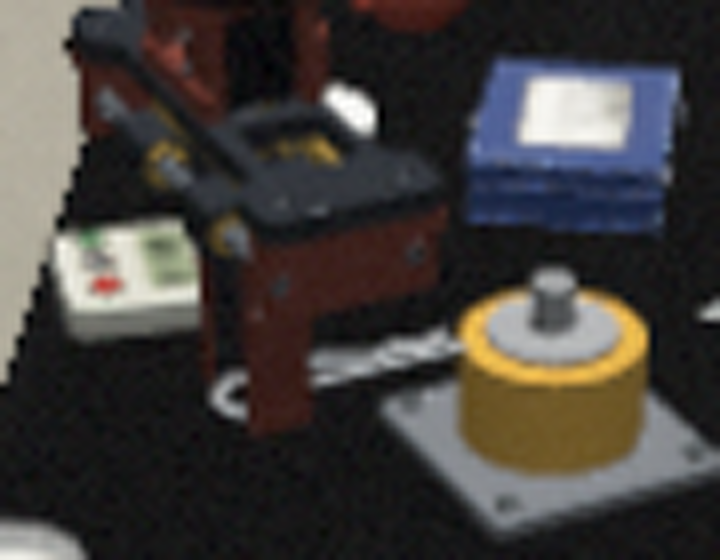

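View pics/t7.png

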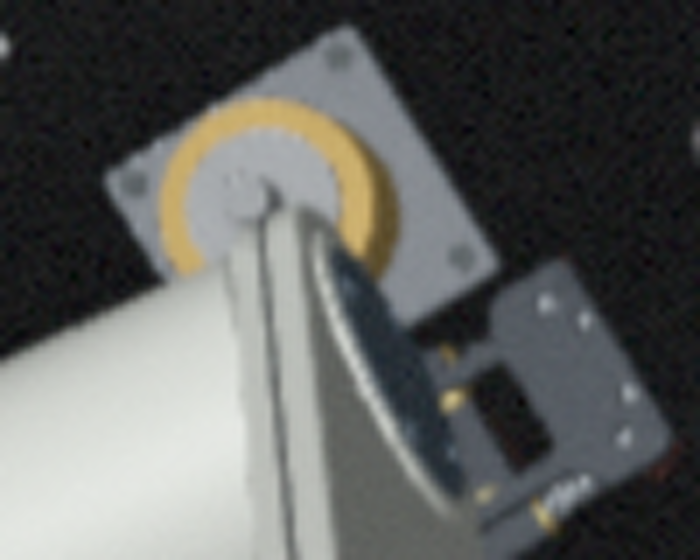

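The clip is free of the post, held by the loop at about (235,395) and roughly level. I'll lift it, then turn.

```bash
python3 -m crank '[[[-0.01,0,0.005],[0,0,0],0.01],[[-0.015,0,0],[0,0,0],0.01],[[-0.015,0,0],[0,0,0],0.01],[[-0.01,0,0],[0,0,0],0.01],[[-0.005,0,0],[0.08,0,0],0.01],[[0,0,0],[0.08,0,0],0.01],[[0,0,0],[0.08,0,0],0.01],[[0,0,0],[0.08,0,0],0.01]]'
python3 -m crank '[[[0,0,0],[0.08,0,0],0.01],[[0,0,0],[0.04,0,0],0.01],[[0,0,0],[0,0,0],0.01],[[0,0,0],[0,0,0],0.01],[[0,0,0],[0,0,0],0.01],[[0,0,0],[0,0,0],0.01],[[0,0,0],[0,0,0],0.01],[[0,0,0],[0,0,0],0.01]]'
python3 - <<'E'
from h import *
togo([547,4,110],5.3)
E
```

```text
t: 6.85
ee_pos: [469.4, 225.3, 110.4]
orientation: [2.113, 0.221, -2.111]
ft_force: [0.2, 0.9, -0.3]
width: 28.8
t: 7.52
ee_pos: [469.2, 225.2, 109.6]
orientation: [2.174, 0.101, -2.174]
ft_force: [0.7, -0.6, -0.5]
width: 28.8
t 7.5167 p [469.2128 225.1841 109.6183] F [ 0.6677 -0.5827 -0.477 ] w 28.767463128617795 q [0.4246 0.4392 1.935  0.     0.7674 1.9027]
toolshift m [-0.0004  0.2274 -0.057 ]
rotvec tool [-3.1414 -0.     -0.    ] shift after turn [-0.0004 -0.2274  0.057 ]
rotvec tool [ 0.0002 -0.      0.    ] shift after turn [-0.0004  0.2274 -0.057 ]
```

```bash
python3 -m crank '[[[0,0.01,-0.003],[0,0,0],0.01],[[0,0.016,-0.004],[0,0,0],0.01],[[0,0.018,-0.004],[0,0,0],0.01],[[0,0.018,-0.004],[0,0,0],0.01],[[0,0.018,-0.005],[0,0,0],0.01],[[0,0.018,-0.005],[0,0,0],0.01],[[0,0.018,-0.005],[0,0,0],0.01],[[0,0.018,-0.005],[0,0,0],0.01]]'
python3 -m crank '[[[0,0.018,-0.004],[0,0,0],0.01],[[0,0.018,-0.004],[0,0,0],0.01],[[0,0.018,-0.004],[0,0,0],0.01],[[0,0.018,-0.004],[0,0,0],0.01],[[0,0.013,-0.004],[0,0,0],0.01],[[0,0.008,-0.002],[0,0,0],0.01],[[0,0,0],[0,0,0],0.01],[[0,0,0],[0,0,0],0.01]]'
python3 - <<'E'
from h import *
togo([547,4,110],5.3)
cv2.imwrite('pics/s8.png',cv2.resize(cam('side')['img'][110:250,260:400],None,fx=4,fy=4,interpolation=2))
cv2.imwrite('pics/t8.png',cv2.resize(cam('top')['img'][130:240,260:380],None,fx=5,fy=5,interpolation=2))
E
```

```text
t: 8.18
ee_pos: [516.7, 93.4, 109.6]
orientation: [2.174, 0.1, -2.174]
ft_force: [0.2, 1.2, -1.0]
width: 28.5
t: 8.85
ee_pos: [546.8, 4.2, 109.5]
orientation: [2.174, 0.1, -2.175]
ft_force: [-0.6, 1.3, 0.2]
width: 29.0
t 8.85 p [546.7548   4.2134 109.4811] F [-0.6497  1.3296  0.1761] w 28.968227774897265 q [-0.0142  0.4705  1.8771  0.0002  0.7943  1.465 ]
toolshift m [-0.0005  0.0002 -0.0002]
rotvec tool [ 3.1406  0.0003 -0.0005] shift after turn [-0.0005 -0.0002  0.0002]
rotvec tool [-0.001   0.0003  0.0002] shift after turn [-0.0005  0.0002 -0.0002]
```

View pics/s8.png

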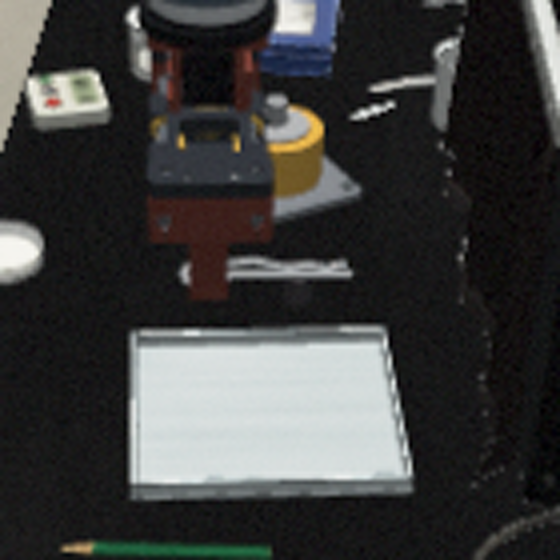

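View pics/t8.png

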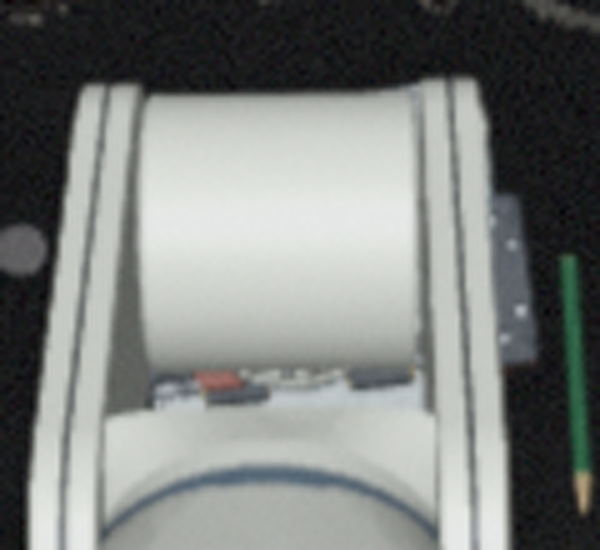

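The clip hangs level from (185,272) to (350,270) in the side crop, over the tray. I'll lower it.

```bash
python3 -m crank '[[[0.01,0,0],[0,0,0],0.01],[[0.015,0,0],[0,0,0],0.01],[[0.018,0,0],[0,0,0],0.01],[[0.018,0,0],[0,0,0],0.01],[[0.015,0,0],[0,0,0],0.01],[[0.012,0,0],[0,0,0],0.01],[[0.008,0,0],[0,0,0],0.01],[[0.005,0,0],[0,0,0],0.01]]'
python3 -m crank '[[[0.001,0,0],[0,0,0],0.01],[[0.001,0,0],[0,0,0],0.01],[[0,0,0],[0,0,0],0.01],[[0,0,0],[0,0,0],0.01],[[0,0,0],[0,0,0],0.01],[[0,0,0],[0,0,0],0.01],[[0,0,0],[0,0,0],0.01],[[0,0,0],[0,0,0],0.01]]'
python3 - <<'E'
from h import *
togo([547,4,3.5],5.3)
cv2.imwrite('pics/s9.png',cv2.resize(cam('side')['img'][150:250,280:380],None,fx=6,fy=6,interpolation=2))
E
```

```text
t: 9.62
ee_pos: [546.2, 4.8, 7.3]
orientation: [2.172, 0.101, -2.175]
ft_force: [-0.5, -1.2, -0.2]
width: 28.7
t: 10.28
ee_pos: [547.0, 4.4, 6.8]
orientation: [2.175, 0.1, -2.174]
ft_force: [0.2, -1.1, -0.5]
width: 28.5
t 10.2833 p [547.0206   4.3581   6.8232] F [ 0.1805 -1.1309 -0.5483] w 28.485042068629014 q [-0.0138  0.6472  1.9002 -0.      0.5938  1.4648]
toolshift m [0.0033 0.0004 0.0001]
rotvec tool [ 3.1414 -0.0001  0.0006] shift after turn [ 0.0033 -0.0004 -0.0001]
rotvec tool [-0.0002 -0.0004 -0.    ] shift after turn [0.0033 0.0004 0.0001]
```

View pics/s9.png

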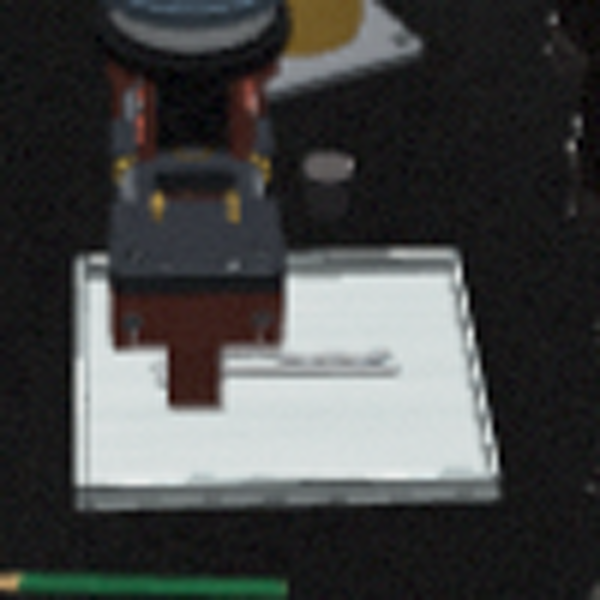

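```bash
python3 -m crank '[[[0.001,0,0],[0,0,0],0.01],[[0,0,0],[0,0,0],0.01],[[0.001,0,0],[0,0,0],0.01],[[0,0,0],[0,0,0],0.01],[[0.0005,0,0],[0,0,0],0.01],[[0,0,0],[0,0,0],0.01],[[0,0,0],[0,0,0],0.01],[[0,0,0],[0,0,0],0.01]]'
python3 - <<'E'
from h import *
togo([547,4,3.5],5.3)
E
```

```text
t: 11.0
ee_pos: [546.9, 4.4, 4.1]
orientation: [2.174, 0.1, -2.174]
ft_force: [-0.5, -0.9, -0.1]
width: 28.5
t 11.0 p [546.8642   4.4008   4.0794] F [-0.4987 -0.943  -0.1311] w 28.521396096607713 q [-0.0137  0.6522  1.9002 -0.      0.5892  1.4648]
toolshift m [ 0.0006  0.0004 -0.0001]
rotvec tool [ 3.1414  0.     -0.0001] shift after turn [ 0.0006 -0.0004  0.0001]
rotvec tool [-0.0002  0.0001  0.    ] shift after turn [ 0.0006  0.0004 -0.0001]
```

```bash
python3 -m crank '[[[0.0005,0,0],[0,0,0],0.01],[[0,0,0],[0,0,0],0.01],[[0.0005,0,0],[0,0,0],0.01],[[0,0,0],[0,0,0],0.01],[[0,0,0],[0,0,0],0.01],[[0,0,0],[0,0,0],0.01],[[0,0,0],[0,0,0],0.01],[[0,0,0],[0,0,0],0.01]]'
python3 - <<'E'
from h import *
togo([547,4,3.5],5.3)
E
```

```text
t: 11.67
ee_pos: [546.9, 4.4, 3.4]
orientation: [2.174, 0.1, -2.174]
ft_force: [-2.2, -0.2, 6.4]
width: 28.4
t 11.6667 p [546.9417   4.3911   3.3767] F [-2.1752 -0.1608  6.3854] w 28.4274638212921 q [-0.0137  0.6535  1.9002  0.      0.5878  1.4648]
toolshift m [-0.0001  0.0004 -0.    ]
rotvec tool [ 3.1413 -0.      0.0002] shift after turn [-0.0001 -0.0004  0.    ]
rotvec tool [-0.0003 -0.0002 -0.    ] shift after turn [-0.0001  0.0004 -0.    ]
```

Contact shows 6 N upward, so I'll open slowly and then raise the arm straight up.

```bash
python3 -m crank '[[[0,0,0],[0,0,0],0.028],[[0,0,0],[0,0,0],0.03],[[0,0,0],[0,0,0],0.032],[[0,0,0],[0,0,0],0.034],[[0,0,0],[0,0,0],0.038],[[0,0,0],[0,0,0],0.044],[[0,0,0],[0,0,0],0.05],[[0,0,0],[0,0,0],0.05]]'
python3 - <<'E'
from h import *
togo([547,4,3.5],5.3)
cv2.imwrite('pics/s10.png',cv2.resize(cam('side')['img'][150:250,280:380],None,fx=6,fy=6,interpolation=2))
E
```

```text
t: 12.33
ee_pos: [547.5, 4.4, 3.4]
orientation: [2.175, 0.1, -2.173]
ft_force: [0.8, -0.3, 5.7]
width: 49.4
t 12.3333 p [547.4707   4.3539   3.3915] F [ 0.8392 -0.2896  5.6816] w 49.42786088988364 q [-0.0138  0.6536  1.8997 -0.0001  0.5871  1.4648]
toolshift m [-0.0001  0.0003  0.0005]
rotvec tool [ 3.1414 -0.0002  0.0018] shift after turn [-0.0001 -0.0003 -0.0005]
rotvec tool [-0.0002 -0.0012 -0.0002] shift after turn [-0.0001  0.0003  0.0005]
```

View pics/s10.png

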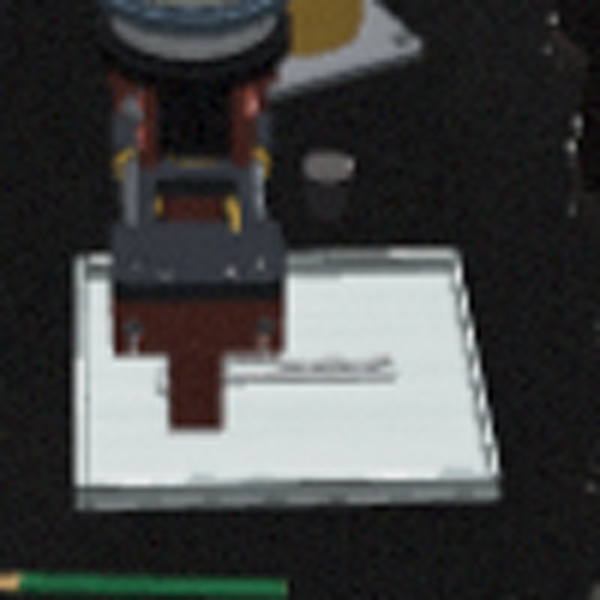

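```bash
python3 -m crank '[[[-0.003,0,0],[0,0,0],0.05],[[-0.006,0,0],[0,0,0],0.05],[[-0.01,0,0],[0,0,0],0.05],[[-0.02,0,0],[0,0,0],0.05],[[-0.03,0,0],[0,0,0],0.05],[[-0.03,0,0],[0,0,0],0.05],[[-0.03,0,0],[0,0,0],0.05],[[-0.02,0,0],[0,0,0],0.05]]'
python3 -m crank '[[[0,0.02,0.005],[0,0,0],0.05],[[0,0.03,0.01],[0,0,0],0.05],[[0,0.03,0.01],[0,0,0],0.05],[[0,0.03,0.01],[0,0,0],0.05],[[0,0.03,0.01],[0,0,0],0.05],[[0,0.03,0.01],[0,0,0],0.05],[[0,0.03,0.01],[0,0,0],0.05],[[0,0.02,0],[0,0,0],0.05]]'
python3 - <<'E'
from h import *
print(st()[1])
cv2.imwrite('pics/s11.png',cv2.resize(cam('side')['img'][100:330,230:400],None,fx=2.5,fy=2.5,interpolation=2))
cv2.imwrite('pics/t11.png',cv2.resize(cam('top')['img'][130:240,160:360],None,fx=4,fy=4,interpolation=2))
cv2.imwrite('pics/s11b.png',cv2.resize(cam('side')['img'][180:250,280:380],None,fx=8,fy=8,interpolation=2))
E
```

```text
t: 13.05
ee_pos: [547.7, 4.4, 155.6]
orientation: [2.177, 0.1, -2.171]
ft_force: [1.6, 0.0, -0.3]
width: 49.9
t: 13.72
ee_pos: [500.8, -222.9, 152.9]
orientation: [2.174, 0.099, -2.175]
ft_force: [-0.5, -0.2, -0.3]
width: 50.0
[ 500.7509 -222.8503  152.8611]
```

View pics/s11.png

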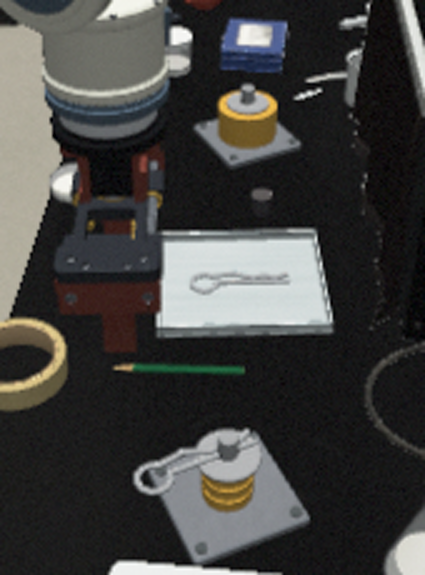

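View pics/t11.png

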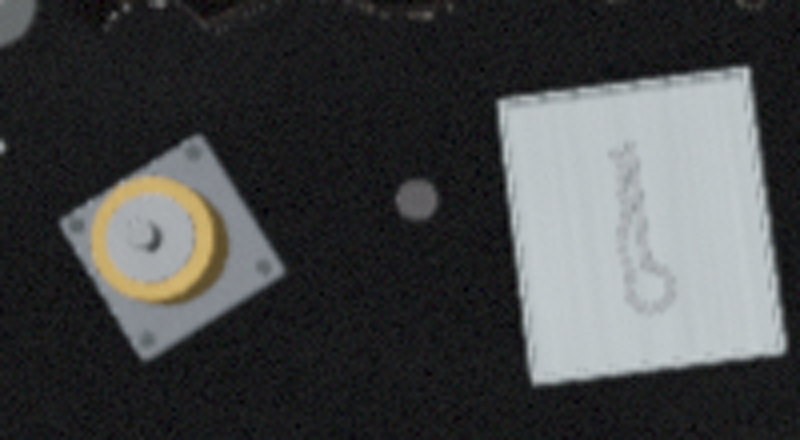

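View pics/s11b.png

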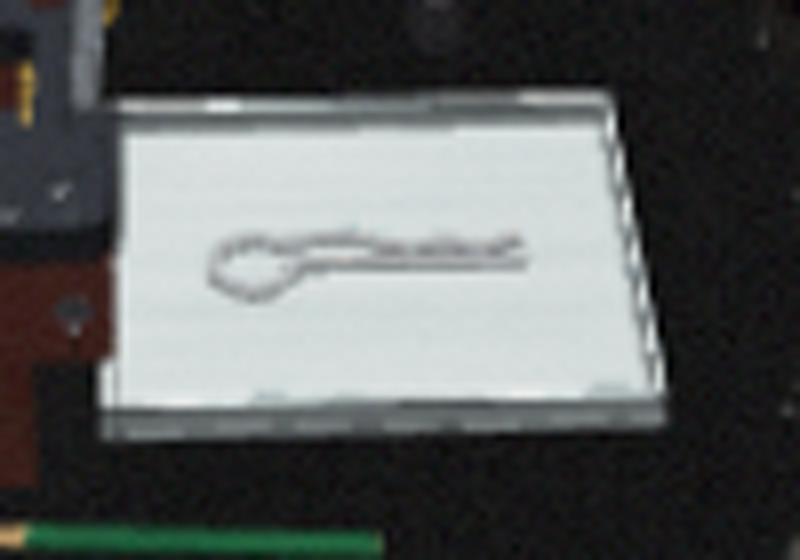

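The clip lies flat inside the tray: the loop is at (255,265) and the tip at (525,265) in the side crop, well clear of the walls. The wide weight and its post are undisturbed, the other clip is still in its post, and the gripper is clear. I'm handing in.

```bash
python3 -c "
from workcell import workorder
print(workorder.close_job())"
```

```text
the job is handed in; nothing more can be done
None
```

I pulled the clip out of the wide weight's post and laid it flat in the metal tray. I handed the job in at about 14 s, and no verdict is reported.

- **Pull:** I gripped the loop near the fingertips and drew it about 60 mm straight along the leg.
- **Laying down:** I lowered it until the tool felt about 6 N of contact with the tray. Then I opened the fingers slowly and lifted clear. The fingertips probably touched the tray floor first, so the loop may have settled by up to about 2 mm on release.
- **Last pictures (both cameras):** The clip lies flat inside the tray, away from the walls. The wide weight has not moved, and the gripper touches nothing. The side view shows the other clip still in its post.

Two checks disagreed slightly:
- **Loop position:** The two cameras differed by about 5 mm, so I aimed between them. A circle drawn at the gripper then matched the loop.
- **Grip width:** It read about 28.7 mm, not the stated 31 mm, but the clip held without slipping.

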